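# Rack the skiving knives and lock the tray

## Task

Put away every skiving knife that is out: slide each one flat, blade first, fully home into the tray slot marked with its handle's colour. Then slide the loaded tray to the left along its rail until it is home against its stop, and lock it there: press the orange spring clip down over the bare rail, close behind the tray's right-hand end (no more than a finger's breadth of gap), until its arms snap under the rail. Let go of everything and leave the other things on the table where they are.

Things in the scene. Friction and masses are not known exactly. Their poses are not given: they have to be found in the camera images.
- knife_red_grip (a point): Skiving knife, red handle; loose, absent in some starts. Point at the handle's centre, half-way up (8 mm). x runs along the knife to the blade, y across. Handle 76 long (38 each way, brass collar included) x 22 wide x 16 mm thick; ahead of it, at mid-thickness, a flat blade 50 long x 34 wide x 3.5 mm (edge 88 mm ahead of the point). 90 g, balances about 20 mm ahead.
- knife_yellow_grip (a point): Skiving knife, yellow handle; loose, absent in some starts. Point at the handle's centre, half-way up (8 mm). x runs along the knife to the blade, y across. Handle 76 long (38 each way, brass collar included) x 22 wide x 16 mm thick; ahead of it, at mid-thickness, a flat blade 50 long x 34 wide x 3.5 mm (edge 88 mm ahead of the point). 90 g, balances about 20 mm ahead.
- knife_blue_grip (a point): Skiving knife, blue handle; loose, absent in some starts. Point at the handle's centre, half-way up (8 mm). x runs along the knife to the blade, y across. Handle 76 long (38 each way, brass collar included) x 22 wide x 16 mm thick; ahead of it, at mid-thickness, a flat blade 50 long x 34 wide x 3.5 mm (edge 88 mm ahead of the point). 90 g, balances about 20 mm ahead.
- knife_green_grip (a point): Skiving knife, green handle; loose, absent in some starts. Point at the handle's centre, half-way up (8 mm). x runs along the knife to the blade, y across. Handle 76 long (38 each way, brass collar included) x 22 wide x 16 mm thick; ahead of it, at mid-thickness, a flat blade 50 long x 34 wide x 3.5 mm (edge 88 mm ahead of the point). 90 g, balances about 20 mm ahead.
- slot_red (a point): Mouth centre of the tray slot marked red, in the tray's front face, 22 mm up; moves with the tray. x points in, y left, z up. Slot 38 wide x 6.5 high x 60 mm deep, mouth flared to 45 x 11. A knife is home when its collar meets the face: handle centre 38 mm in front; it has 1.5 to 2 mm play and sags a little when let go. Slots 58 mm apart, from left: red, yellow, blue, green.
- slot_yellow (a point): Mouth centre of the tray slot marked yellow, in the tray's front face, 22 mm up; moves with the tray. x points in, y left, z up. Slot 38 wide x 6.5 high x 60 mm deep, mouth flared to 45 x 11. A knife is home when its collar meets the face: handle centre 38 mm in front; it has 1.5 to 2 mm play and sags a little when let go. Slots 58 mm apart, from left: red, yellow, blue, green.
- slot_blue (a point): Mouth centre of the tray slot marked blue, in the tray's front face, 22 mm up; moves with the tray. x points in, y left, z up. Slot 38 wide x 6.5 high x 60 mm deep, mouth flared to 45 x 11. A knife is home when its collar meets the face: handle centre 38 mm in front; it has 1.5 to 2 mm play and sags a little when let go. Slots 58 mm apart, from left: red, yellow, blue, green.
- slot_green (a point): Mouth centre of the tray slot marked green, in the tray's front face, 22 mm up; moves with the tray. x points in, y left, z up. Slot 38 wide x 6.5 high x 60 mm deep, mouth flared to 45 x 11. A knife is home when its collar meets the face: handle centre 38 mm in front; it has 1.5 to 2 mm play and sags a little when let go. Slots 58 mm apart, from left: red, yellow, blue, green.
- tray (a joint): How far the tray has slid left (rack +y) along its rail, m: 0 to 0.02 at the start (loading position), 0.06 home against its stop. About 4 N of friction; stays where it is left.
- tray_knob (a point): Centre of the black upright knob on the tray for sliding it: 16 mm across, its top 11 mm above this point (64 mm above the table). Tray 66 deep (x), 244 wide (y), top 38 mm up; its front face is 27 mm in front of the knob. +y is the way home. The rail's axis runs 24 mm behind the knob, its top 68 mm up.
- tray_end (a point): Point on the rail's axis at the tray's right end face; moves with the tray. +y is the tray's side, -y the bare rail's. With the tray home 63 mm of rail is bare here, up to the right end post.
- rail_mid (a point): Middle of the round steel rail, on its axis, 60 mm above the table; 16 mm diameter; y along it (left), z up. End posts (inner faces 155 mm each way) hold it on a fixed base plate 340 (y) x 100 x 6 mm.
- clip_seat (a point): Centre of the orange stop clip's seat: the rail's axis comes here when snapped on. 18 mm above its feet; y along the rail (32 mm long), z to the tab. Two sprung steel arms hang below a saddle, 26 mm apart inside at the feet, closing to 11 mm; pressed down over the rail they spread and snap under it. Pressing takes 10 to 18 N; arms grip the rail about 13 mm before it seats.
- clip_tab (a point): Centre of the clip's orange grip tab, 26 mm above clip_seat: 14 thick (x) x 32 long (y) x 20 mm tall, on a saddle 30 mm wide (x) whose top is 10 mm below this point. The clip is loose, stands on its arms, 54 mm tall, 54 g.
- spool_rust: Spool of rust-coloured thread, 43 x 42 mm tall; bystander, not to be disturbed. Origin under its centre.
- spool_natural: Wooden spool of pale thread, 53 x 55 mm tall; bystander, not to be disturbed. Origin under its centre.
There are look-alikes about, which are no part of the job. There is more than one size of the part that bears knife_blue_grip; the job needs the larger. Leave any turquoise look-alike of the part that bears knife_green_grip alone.

How it is judged (in metres and radians):
On the way, in this order (a step that is already met when the one before it is completed fails the run):
1. every knife present is fully home in the slot of its colour, before the tray is slid home (x of knife_red_grip in the frame of slot_red between -0.043 and -0.03 m and y of knife_red_grip in the frame of slot_red between -0.008 and 0.008 m and z of knife_red_grip in the frame of slot_red between -0.01 and 0.008 m and angle between the x axis of knife_red_grip and the x axis of slot_red, either way round below 0.12 rad and x of knife_yellow_grip in the frame of slot_yellow between -0.043 and -0.03 m and y of knife_yellow_grip in the frame of slot_yellow between -0.008 and 0.008 m and z of knife_yellow_grip in the frame of slot_yellow between -0.01 and 0.008 m and angle between the x axis of knife_yellow_grip and the x axis of slot_yellow, either way round below 0.12 rad and x of knife_blue_grip in the frame of slot_blue between -0.043 and -0.03 m and y of knife_blue_grip in the frame of slot_blue between -0.008 and 0.008 m and z of knife_blue_grip in the frame of slot_blue between -0.01 and 0.008 m and angle between the x axis of knife_blue_grip and the x axis of slot_blue, either way round below 0.12 rad and x of knife_green_grip in the frame of slot_green between -0.043 and -0.03 m and y of knife_green_grip in the frame of slot_green between -0.008 and 0.008 m and z of knife_green_grip in the frame of slot_green between -0.01 and 0.008 m and angle between the x axis of knife_green_grip and the x axis of slot_green, either way round below 0.12 rad and value of joint tray below 0.045 m), for 0.2 s.
2. the loaded tray is slid home to the left (x of knife_red_grip in the frame of slot_red between -0.043 and -0.03 m and y of knife_red_grip in the frame of slot_red between -0.008 and 0.008 m and z of knife_red_grip in the frame of slot_red between -0.01 and 0.008 m and angle between the x axis of knife_red_grip and the x axis of slot_red, either way round below 0.12 rad and x of knife_yellow_grip in the frame of slot_yellow between -0.043 and -0.03 m and y of knife_yellow_grip in the frame of slot_yellow between -0.008 and 0.008 m and z of knife_yellow_grip in the frame of slot_yellow between -0.01 and 0.008 m and angle between the x axis of knife_yellow_grip and the x axis of slot_yellow, either way round below 0.12 rad and x of knife_blue_grip in the frame of slot_blue between -0.043 and -0.03 m and y of knife_blue_grip in the frame of slot_blue between -0.008 and 0.008 m and z of knife_blue_grip in the frame of slot_blue between -0.01 and 0.008 m and angle between the x axis of knife_blue_grip and the x axis of slot_blue, either way round below 0.12 rad and x of knife_green_grip in the frame of slot_green between -0.043 and -0.03 m and y of knife_green_grip in the frame of slot_green between -0.008 and 0.008 m and z of knife_green_grip in the frame of slot_green between -0.01 and 0.008 m and angle between the x axis of knife_green_grip and the x axis of slot_green, either way round below 0.12 rad and value of joint tray above 0.055 m), for 0.2 s.
3. the clip is snapped over the rail close behind the tray (x of clip_seat in the frame of rail_mid between -0.003 and 0.003 m and z of clip_seat in the frame of rail_mid between -0.003 and 0.003 m and y of clip_seat in the frame of tray_end between -0.031 and -0.013 m and angle between the y axis of clip_seat and the y axis of rail_mid, either way round below 0.15 rad and value of joint tray above 0.055 m), for 0.2 s.
At the end, for the whole second after the job is handed in: Each knife present is in its colour's slot, collar within 5 mm of the tray's face, straight to 7 degrees; tray within 5 mm of its left stop; clip seated on the rail (within 3 mm of its axis, in line to 8 degrees), at most 15 mm from the tray's right end; all at rest (all of step 3 and x of knife_red_grip in the frame of slot_red between -0.043 and -0.03 m and y of knife_red_grip in the frame of slot_red between -0.008 and 0.008 m and z of knife_red_grip in the frame of slot_red between -0.01 and 0.008 m and angle between the x axis of knife_red_grip and the x axis of slot_red, either way round below 0.12 rad and x of knife_yellow_grip in the frame of slot_yellow between -0.043 and -0.03 m and y of knife_yellow_grip in the frame of slot_yellow between -0.008 and 0.008 m and z of knife_yellow_grip in the frame of slot_yellow between -0.01 and 0.008 m and angle between the x axis of knife_yellow_grip and the x axis of slot_yellow, either way round below 0.12 rad and x of knife_blue_grip in the frame of slot_blue between -0.043 and -0.03 m and y of knife_blue_grip in the frame of slot_blue between -0.008 and 0.008 m and z of knife_blue_grip in the frame of slot_blue between -0.01 and 0.008 m and angle between the x axis of knife_blue_grip and the x axis of slot_blue, either way round below 0.12 rad and x of knife_green_grip in the frame of slot_green between -0.043 and -0.03 m and y of knife_green_grip in the frame of slot_green between -0.008 and 0.008 m and z of knife_green_grip in the frame of slot_green between -0.01 and 0.008 m and angle between the x axis of knife_green_grip and the x axis of slot_green, either way round below 0.12 rad and linear speed of each of knife_red, knife_yellow, knife_blue, knife_green, clip below 0.02 m/s); the robot touches nothing.
It fails at once if a bystander is moved more than 30 mm (distance of any of spool_rust, spool_natural from where it was at the start of the episode above 0.03 m).
It fails at once if a bystander is tipped over (angle between any of spool_rust, spool_natural's own z axis and vertical above 0.5 rad).
Of knife_red, knife_yellow, knife_blue, knife_green only 3 to 4 are there at a start; the rules pass over those that are not, and their reading is None.
At some moment in a run one of knife_red, knife_yellow, knife_blue, knife_green may be knocked a few centimetres aside while the robot is not near it.
It also fails if it takes over 210 s, if anything falls off the work surface, if the arm or the gripper's body presses on something with over 40 N, if the wrist force passes 120 N, or if a joint passes its speed limit or range.

## Robot

A 6-joint arm with a two-finger parallel gripper is mounted at the origin on a cart in front of the work surface, level with it; the furniture and walls round the work are solid. World frame = base frame: x ahead of the robot, y to its left, z up, the work surface at z = 0. Lengths are in mm, angles in rad, forces in N, time in s.
With the tool pointing down it reaches from about 275 to 750 mm from the base axis. Payload 10.2 kg.
Tool frame: the origin (TCP) lies at the very end of the fingers, on their centre line; the grasp point (between the pads) lies 19 mm behind it; z points along the fingers, y is the line along which they close (so a half turn about z gives the same grasp; the last joint's range is limited). The gripper opens to 85 mm and grips with 20 to 120 N. Pads are 22 mm wide; open, the fingers measure 114 mm over their backs; the gripper's body (76 mm by 85 mm) begins 54 mm behind the grasp point. The pads swing forward as they close: fully open they stand 13 mm farther back than shut.
Start: joints at [-1.44, 0.313, 1.498, -0, 1.331, -0.223], TCP at [181.882, -492.494, 231.294] pointing down, gripper open.
Joint ranges: [-2.94, 2.94], [-0.97, 2.17], [0.19, 2.56], [-1.23, 4.37], [0.02, 3.11], [-2.88, 2.88]. Speed limits (rad/s): [2.39, 2.39, 3.01, 3.14, 3.14, 3.14].

## Interface

Orientations are given as a unit quaternion [x, y, z, w].
In Python, from workcell import bot gives the robot as it stands.
- The arm moves only by the tool arm_command, never from a script. Its argument "plan" is text: rows parted by semicolons, each of 6 numbers parted by spaces: the shift along the tool's x, y, z in mm, then the turn, a rotation vector about the tool's x, y, z in degrees. In form: dx dy dz ax ay az; .... A call has 1 to 10 rows; each row shifts and turns the commanded pose from where the row before left it, along the tool's axes as they then stand; what a row does not reach is not made up. A row lasts 1/8 s, in which the tool goes at most 62.5 mm and 10.7 degrees, less where a joint would pass 70% of its speed; a pose out of reach is approached as far as the arm can. A call with a gripper value outside its range is refused whole. "grip" is the opening, from 0 (shut) to 1 (fully open), set as the call begins (left out, the last holds). The fingers move at their own pace and stop on an object; "squeeze" is the grip in N (left out, the last holds). Time passes only in rows, so rows that do not move let the fingers close. It gives the time, the measured TCP pose, the force, the opening and the grip force at its end, in the units of the state.
- bot.sense(): the state, without advancing time (a new reading comes with each control period).
- bot.snapshot(name): name is "side" or "top"; returns the picture (384x512x3 uint8, red, green, blue); there is no depth.
- bot.get_calibration(name): a dict with "fx", "fy", "cx", "cy" (pixels), "D" ([k1, k2, p1, p2, k3] as OpenCV has them; the pictures are not rectified), "origin" and "orientation" of the camera in the world. Camera axes: x right, y up, looking along -z (the intrinsics and any distortion apply to the point x, -y, -z); pixel columns grow to the right and rows downward; lengths in mm; the calibration is good to about 2 mm. A picture is of the moment at which its call begins. get_calibration takes no time and is no camera call.
- bot.close_job(): hands the job in; it is judged then, once.
The state is a dict: "time_s": time; "joint_pos": joint angles; "qvel": joint speeds; "effort": joint torques, N m; "eef_pos": TCP position; "ee_rot": TCP orientation; "force": force on the tool from outside, world axes, zero at the start; "ft_torque": the same for the moment, N m; "opening": finger opening in mm; "grip_force": force on a finger pad.
Only numpy, scipy, OpenCV 4.12 (cv2) and the standard library are available. Lean on these libraries where they do the work, as an engineer would, in place of code of your own. Each camera call takes 0.05 s, during which the arm holds its last target. There are 200 camera calls.

## Working session

There is one attempt and no reset: what is moved stays moved. The work goes in short steps, Python scripts to look and compute and a tool call to move; the robot and the scene stay as the last step left them, time stands still between calls to the robot, and variables do not carry over. Pictures are saved under pics/ and viewed, at most 14 in all, crops included, and the job is handed in when it is done.

Besides the shell and the picture viewer there is one more tool, called after "Call:" as name(argument=value, ...) on one line, values as JSON. arm_command: Moves the arm, as the interface text tells. Its arguments: {"type":"object","properties":{"plan":{"type":"string"},"grip":{"type":"number"},"squeeze":{"type":"number"}},"required":["plan"]}

```bash
mkdir -p pics; ls; python3 - <<'E'
from workcell import bot
import cv2
for n in ("side","top"):
    im=bot.snapshot(n); cv2.imwrite(f"pics/{n}0.png",cv2.cvtColor(im,cv2.COLOR_RGB2BGR))
    print(n,bot.get_calibration(n))
s=bot.sense();print(s)
E
```

```text
pics
side {'fx': 372.6804621548871, 'fy': 372.6804621548871, 'cx': 257.39802782562134, 'cy': 189.95161630019652, 'D': array([0.02359571, 0.        , 0.        , 0.        , 0.        ]), 'origin': array([ 338.95078849, -845.68779593,  554.07166033]), 'orientation': array([ 0.51503534, -0.0668096 , -0.10073704,  0.84860304])}
top {'fx': 411.0026969576251, 'fy': 411.0026969576251, 'cx': 252.37378480443078, 'cy': 189.61392019409547, 'D': array([-0.04291934,  0.        ,  0.        ,  0.        ,  0.        ]), 'origin': array([ 341.86983558,   29.74813066, 1189.28652516]), 'orientation': array([ 0.0647749 , -0.06311925, -0.70062304,  0.70777646])}
{'time_s': 0.1, 'joint_pos': array([-1.44037721e+00,  3.13373153e-01,  1.49834238e+00,  1.82507665e-05,
        1.33097241e+00, -2.23415982e-01]), 'qvel': array([ 0.00053428, -0.00234982, -0.00072229,  0.00022884,  0.00186325,
        0.00127404]), 'effort': array([ 2.12225968e-03, -4.12898934e+01, -2.60142231e+01, -3.06762486e-04,
        2.98035593e-03,  1.41237720e-05]), 'eef_pos': array([ 181.86771387, -492.26307399,  230.81003768]), 'ee_rot': array([ 9.84391102e-01,  1.75993914e-01,  3.43088107e-05, -5.46639115e-04]), 'force': array([-0.65028106,  0.34451167,  0.17315355]), 'ft_torque': array([-0.06808027,  0.03820415, -0.01902189]), 'grip_force': 0.0, 'opening': 85.50697932846163}
```

View pics/side0.png

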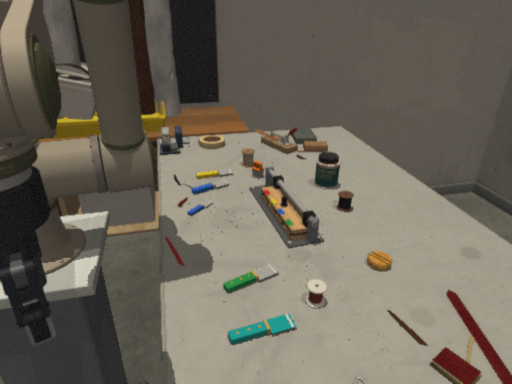

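View pics/top0.png

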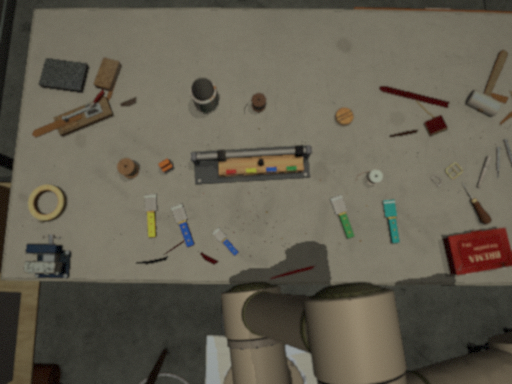

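```bash
cat > h.py <<'E'
import numpy as np, cv2
from scipy.spatial.transform import Rotation as R
from workcell import bot
C={n:bot.get_calibration(n) for n in("side","top")}
def K(n): c=C[n]; return np.array([[c['fx'],0,c['cx']],[0,c['fy'],c['cy']],[0,0,1]])
def ray(n,uv):
    c=C[n]; p=cv2.undistortPoints(np.float64(uv).reshape(-1,1,2),K(n),np.float64(c['D'])).reshape(-1,2)
    d=np.c_[p[:,0],-p[:,1],-np.ones(len(p))]
    return c['origin'],R.from_quat(c['orientation']).apply(d)
def plane(n,uv,z):
    o,d=ray(n,uv); return o+d*((z-o[2])/d[:,2])[:,None]
def proj(n,P):
    c=C[n]; q=R.from_quat(c['orientation']).inv().apply(np.atleast_2d(P)-c['origin'])
    q=q*[1,-1,-1]
    return cv2.projectPoints(q,np.zeros(3),np.zeros(3),K(n),np.float64(c['D']))[0].reshape(-1,2)
def tri(us,ut):
    o1,d1=ray("side",us);o2,d2=ray("top",ut);d1=d1[0];d2=d2[0]
    A=np.c_[d1,-d2];t=np.linalg.lstsq(A,o2-o1,rcond=None)[0]
    a=o1+d1*t[0];b=o2+d2*t[1];return (a+b)/2,np.linalg.norm(a-b)
def snap(n): return bot.snapshot(n)
HUE=dict(red=(0,6),orange=(7,14),yellow=(22,32),green=(50,75),blue=(105,122))
def mask(im,c,s=110,v=40):
    h=cv2.cvtColor(im,cv2.COLOR_RGB2HSV);a,b=HUE[c]
    return cv2.inRange(h,(a,s,v),(b,255,255))
def blobs(im,c,amin=8,**k):
    m=mask(im,c,**k);n,l,st,ce=cv2.connectedComponentsWithStats(m)
    out=[]
    for i in range(1,n):
        if st[i,4]>=amin:
            pts=np.argwhere(l==i)[:,::-1].astype(np.float32)
            out.append((st[i,4],ce[i],pts))
    return out
def save(im,name,box=None,f=1):
    if box: im=im[box[1]:box[3],box[0]:box[2]]
    im=cv2.resize(im,None,fx=f,fy=f,interpolation=cv2.INTER_CUBIC)
    cv2.imwrite("pics/"+name,cv2.cvtColor(im,cv2.COLOR_RGB2BGR))
E
python3 - <<'E'
from h import *
t=snap("top");s=snap("side")
np.save("t0.npy",t);np.save("s0.npy",s)
a=cv2.resize(t[140:265,130:360],None,fx=3.4,fy=3.4,interpolation=cv2.INTER_CUBIC)
cv2.imwrite("pics/tz.png",a[:,:,::-1])
b=cv2.resize(s[140:300,165:325],None,fx=3.7,fy=3.7,interpolation=cv2.INTER_CUBIC)
cv2.imwrite("pics/sz.png",b[:,:,::-1])
for n,im in(("top",t),("side",s)):
  for c in HUE:
    for ar,ce,p in blobs(im,c):
      w=plane(n,ce,10)[0]
      if ar<400: print(n,c,ar,ce.round(1),w.round(0)[:2])
E
```

```text
top red 275 [414.1  96.1] [ 855. -460.]
top red 50 [98.7 96. ] [845. 509.]
top red 168 [435.3 124. ] [ 766. -519.]
top red 38 [230.7 171.5] [611.  98.]
top red 8 [202.6 255. ] [368. 173.]
top red 33 [210.2 259.6] [355. 151.]
top red 99 [295.3 271.2] [325. -90.]
top orange 110 [387.4   8.2] [1156. -395.]
top orange 117 [477.1  10.5] [1156. -689.]
top orange 109 [257.9 100.2] [835.  20.]
top orange 34 [497.1  96.6] [ 858. -722.]
top orange 9 [99.2 99.2] [835. 506.]
top orange 13 [508.7 115.5] [ 797. -752.]
top orange 11 [ 73.9 118.2] [773. 579.]
top orange 15 [ 67.9 120.8] [765. 597.]
top orange 24 [ 58.1 123.7] [756. 627.]
top orange 8 [ 51.5 127. ] [745. 646.]
top orange 34 [434.6 130.1] [ 746. -515.]
top orange 9 [ 39.  129.2] [738. 684.]
top orange 14 [ 45.6 130.1] [735. 663.]
top orange 14 [ 35.3 133.2] [725. 694.]
top orange 16 [407.9 132.2] [ 738. -433.]
top orange 123 [165.3 164.9] [629. 292.]
top orange 50 [230.3 171.6] [611.  99.]
top orange 137 [482.  212.9] [ 495. -639.]
top orange 9 [467.8 244.4] [ 403. -589.]
top orange 37 [481.3 247.1] [ 396. -628.]
top orange 16 [493.1 
[... 981 characters left out ...]
ide orange 55 [316.7 148.3] [918. 474.]
side orange 93 [257.2 166. ] [640. 354.]
side orange 29 [265.6 192.6] [616. 148.]
side orange 72 [345.4 194.7] [854.  79.]
side orange 8 [339.5 208. ] [801.   7.]
side orange 23 [299.8 233.5] [644. -91.]
side orange 54 [315.  297.5] [ 596. -317.]
side orange 130 [408.4 329.7] [ 733. -433.]
side orange 24 [452.  374.6] [ 747. -530.]
side orange 11 [478.  375.9] [ 787. -541.]
side yellow 118 [206.4 174. ] [453. 326.]
side yellow 32 [272.6 201.2] [622.  90.]
side green 20 [288.6 221.8] [633. -31.]
side green 296 [239.4 282.2] [ 455. -237.]
side blue 115 [201.9 188.3] [426. 221.]
side blue 74 [194.8 209.7] [391.  91.]
side blue 19 [280.5 210.9] [629.  30.]
```

View pics/tz.png

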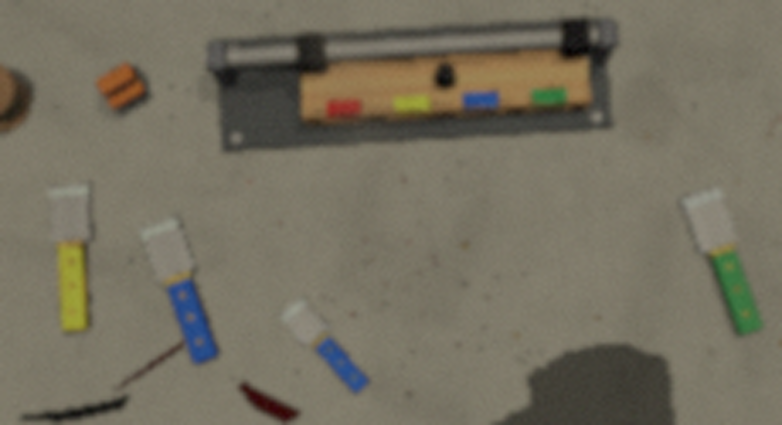

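View pics/sz.png

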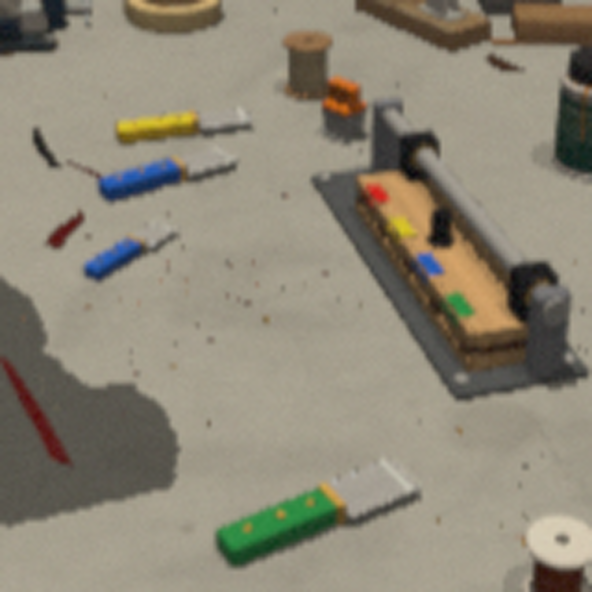

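```bash
python3 - <<'E'
from h import *
t=np.load("t0.npy");s=np.load("s0.npy")
def near(n,im,c,uv,k={}):
    return min(blobs(im,c,**k),key=lambda b:np.hypot(*(b[1]-uv)))
# markers
mk={}
for c,ut,us in(("red",(230.7,171.5),(266.3,192.1)),("yellow",(250.7,170.3),(272.6,201.2)),("blue",(271,169),(280.5,210.9)),("green",(291,168),(288.6,221.8))):
    if c=="red":
        f=lambda im,uv:(lambda m:np.argwhere(m>0)[:,::-1])(cv2.inRange(cv2.cvtColor(im,cv2.COLOR_RGB2HSV),(0,170,40),(11,255,255)))
        g=lambda im,uv:(lambda p:p[np.hypot(*(p-uv).T)<9].mean(0))(f(im,uv))
        a,b=g(t,ut),g(s,us)
    else: a=near("top",t,c,ut)[1];b=near("side",s,c,us)[1]
    P,e=tri(b,a);mk[c]=plane("top",a,38)[0];print(c,a.round(1),b.round(1),P.round(1),round(e,1),mk[c].round(1))
M=np.array([mk[c] for c in("red","yellow","blue","green")])
i=np.arange(4);sl=np.polyfit(i,M[:,:2],1)[0];print("step",np.hypot(*sl),"yaw",np.degrees(np.arctan2(sl[0],-sl[1])))
# knives
for c,ut,us in(("yellow",(151,224),(206,174)),("blue",(186,234),(202,188)),("green",(346,225),(239,282))):
    bt=near("top",t,c,ut,dict(s=90));bs=near("side",s,c,us,dict(s=90))
    P,e=tri(bs[1],bt[1])
    w=plane("top",bt[2],13)[:,:2];m=w.mean(0);ev,V=np.linalg.eigh(np.cov((w-m).T));d=V[:,1]*np.sign(V[0,1])
    L=np.sqrt(12*ev);ctr=m+d*(38-L[1]/2)
    print(c,"tri",P.round(1),round(e,1),"m",m.round(1),"L",L.round(1),"yaw",np.degrees(np.arctan2(d[1],d[0])).round(1),"ctr",ctr.round(1))
# clip
bt=near("top",t,"orange",(165,165));bs=near("side",s,"orange",(257,166))
P,e=tri(bs[1],bt[1]);print("clip",P.round(1),e)
# knob darkness
for n,im,(u,v),r in(("top",t,(261,162),7),("side",s,(165+440/3.7,140+220/3.7),7)):
    u,v=int(u),int(v);g=im[v-r:v+r+1,u-r:u+r+1].max(2);ys,xs=np.where(g<70)
    print(n,len(xs),xs.mean()+u-r,ys.mean()+v-r,ys.min()+v-r,ys.max()+v-r);print(g)
E
```

```text
red [230.  171.3] [266.1 192.1] [604.6  98.3  38.8] 1.4 [605.5  98.2  38. ]
yellow [250.7 170.3] [272.6 201.2] [607.9  39.2  39.5] 1.7 [609.1  39.   38. ]
blue [271. 169.] [280.5 210.9] [612.7 -19.2  40.6] 0.3 [613.5 -19.4  38. ]
green [291. 168.] [288.6 221.8] [616.5 -76.7  40.5] 0.2 [617.  -76.9  38. ]
step 58.51451091434776 yaw 3.799816132314968
yellow tri [452.9 324.4  11.7] 0.9 m [453.2 324.1] L [24.7 73.7] yaw 6.2 ctr [454.4 324.2]
blue tri [425.9 221.4  10.1] 0.3 m [425.6 221. ] L [21.5 68. ] yaw 22.0 ctr [429.3 222.5]
green tri [ 454.6 -237.3   10.5] 0.1 m [ 454.3 -236.7] L [21.  66.2] yaw 18.8 ctr [ 459.  -235.1]
clip [622.2 284.9  41.2] 0.8128250759994864
top 26 260.3076923076923 162.03846153846155 159 165
[[ 91  92  87  88  83  84  83  86  91  95  91  88  92  91  90]
 [ 85  87  86  83  83  87  81  93 107 113 115 113 114 113 112]
 [113 112 112 110 111 105 102 106 118 124 126 128 127 127 127]
 [132 130 131 126 117 100  89  88 106 116 129 132 133 134 137]
 [146 143 144 135 112  76  58  61  79 114 134 147 146 146 146]
 [154 150 147 130  95  58  36  39  56  99 139 151 151 153 1
[... 870 characters left out ...]
3 140]
 [201 203 201 195 186 159 114  73  51  49  59  74  80 102 124]
 [199 202 203 198 186 145  70  39  34  34  47  71  87  87 107]
 [192 201 204 202 190 129  50  23  32  30  39  66  81  72  86]
 [189 194 201 203 189 116  46  13  27  23  41  66  73  77  86]
 [194 193 196 201 194 114  45  17  31  20  49  94  77  74  81]
 [201 194 192 198 192 118  39  29  25  29  59 114  86  75  75]
 [207 203 194 193 185 115  41  21  25  31  64 121 126  88  75]
 [180 178 194 187 160  89  34  22  12  23  58 118 153 130  86]
 [177 182 198 186 122  56  20  26  26  29  44 103 157 150  96]
 [188 200 200 188 141  71  42  39  34  29  50 111 170 161 138]
 [184 195 198 196 177 145  88  92  75  75  97 160 188 180 162]]
```

```bash
cat >> h.py <<'E'
def go(x,y,z,yaw):
    """rotation (tool rotvec deg), then translation in the turned tool frame"""
    s=bot.sense();q=R.from_quat(s['ee_rot'])
    a=np.radians(yaw)/2;T=R.from_quat([np.cos(a),np.sin(a),0,0])
    rv=np.degrees((q.inv()*T).as_rotvec());d=T.inv().apply(np.array([x,y,z])-s['eef_pos'])
    print("pos",s['eef_pos'].round(1),"rot",rv.round(1),"shift",d.round(1),"F",s['force'].round(1),"open",round(s['opening'],1),"t",s['time_s'])
E
python3 - <<'E'
from h import *
k=plane("top",[260.4,162.0],53)[0];k2,e=tri([284.2,200.5],[260.4,162]);print("knob",k,k2,e)
c=np.cos(np.radians(3.8));sn=np.sin(np.radians(3.8));X=np.array([c,sn]);Y=np.array([-sn,c])
print("knob->red marker in rack", (np.array([605.5,98.2])-k[:2])@X,(np.array([605.5,98.2])-k[:2])@Y,(np.array([617,-76.9])-k[:2])@Y)
go(464.7,-233,60,18.8)
E
```

```text
knob [630.06140772  11.47759816  53.        ] [630.95593127  11.29404149  53.61236001] 2.0701644298493855
knob->red marker in rack -18.75997686416554 88.15952017445842 -87.31766677807951
pos [ 181.9 -492.3  231. ] rot [-0.  -0.   1.5] shift [ 351.3 -154.4  171. ] F [ 0.7  0.5 -1. ] open 85.5 t 0.2
```

Call:
arm_command(plan="0 0 0 0 0 1.5; 44 -19 15 0 0 0; 44 -19 20 0 0 0; 44 -19 20 0 0 0; 44 -19 20 0 0 0; 44 -19 20 0 0 0; 44 -19 20 0 0 0; 44 -20 20 0 0 0; 43 -20 20 0 0 0; 0 0 0 0 0 0", grip=0.6)

```text
time_s: 1.45
eef_pos: [465.5, -231.3, 74.9]
ee_rot: [0.986, 0.165, -0.001, -0.001]
force: [0.5, -0.4, 0.1]
opening: 51.1
grip_force: 0.0
```

```bash
python3 - <<'E'
from h import *
go(464.7,-233,4,18.8)
s=snap("side");save(s,"g1.png",(170,200,330,320),4.5)
t=snap("top");b=[x for x in blobs(t,"green",s=90) if x[0]>30];print([(x[0],x[1].round(1)) for x in b])
E
```

```text
pos [ 465.5 -231.3   74.9] rot [-0.1  0.1  0.1] shift [-1.3  1.4 70.9] F [ 0.5 -0.4  0.1] open 51.1 t 1.45
[]
```

View pics/g1.png

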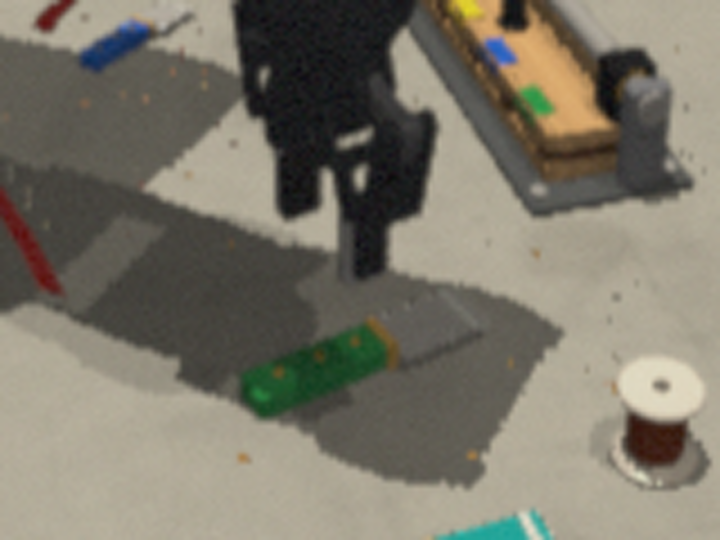

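Gripper hangs 75 mm up over the green handle (near 320,360 in the crop), aligned with it. Descend and grip.

Call:
arm_command(plan="-1 1 24 0 0 0; 0 0 24 0 0 0; 0 0 15 0 0 0; 0 0 8 0 0 0; 0 0 0 0 0 0; 0 0 0 0 0 0")

```text
time_s: 2.3
eef_pos: [464.3, -235.3, 6.0]
ee_rot: [0.987, 0.163, 0.0, 0.0]
force: [0.4, -0.5, 0.5]
opening: 51.4
grip_force: 0.0
```

Call:
arm_command(plan="0 0 0 0 0 0; 0 0 0 0 0 0; 0 0 0 0 0 0; 0 0 0 0 0 0; 0 0 0 0 0 0; 0 0 0 0 0 0", grip=0.1, squeeze=40)

```text
time_s: 3.05
eef_pos: [464.3, -235.2, 5.8]
ee_rot: [0.987, 0.163, 0.0, 0.0]
force: [-0.9, 0.5, 5.6]
opening: 20.8
grip_force: 39.9
```

Call:
arm_command(plan="0 0 -10 0 0 0; 0 0 -20 0 0 0; 0 0 -25 0 0 7.5; 0 0 0 0 0 7.5; 0 0 0 0 0 0")

```text
time_s: 3.68
eef_pos: [464.0, -234.9, 60.7]
ee_rot: [0.999, 0.034, 0.0, 0.0]
force: [-0.6, -0.6, -0.4]
opening: 21.0
grip_force: 39.2
```

```bash
python3 - <<'E'
from h import *
go(501.1,-84.2,45,3.8)
E
```

```text
pos [ 464.  -234.9   60.7] rot [ 0. -0.  0.] shift [  47.  -148.    15.7] F [-0.6 -0.6 -0.4] open 21.0 t 3.675
```

Call:
arm_command(plan="12 -37 4 0 0 0; 12 -37 4 0 0 0; 12 -37 4 0 0 0; 11 -37 4 0 0 0; 0 0 0 0 0 0; 0 0 0 0 0 0")

```text
time_s: 4.42
eef_pos: [501.1, -84.6, 44.3]
ee_rot: [0.999, 0.034, -0.0, 0.0]
force: [0.7, -0.7, -0.7]
opening: 20.6
grip_force: 39.4
```

```bash
python3 - <<'E'
from h import *
go(501.1,-84.2,19.8,3.8)
s=snap("side");t=snap("top")
a=cv2.resize(s[190:290,220:340],(600,500),interpolation=cv2.INTER_CUBIC)
b=cv2.resize(t[150:250,265:330],(200,307),interpolation=cv2.INTER_CUBIC)
o=np.zeros((500,800,3),np.uint8);o[:,:600]=a;o[:307,600:]=b
save(o,"g2.png")
for ar,ce,p in blobs(s,"green",s=90):
  if ar>20: print(ar,ce)
E
```

```text
pos [501.1 -84.6  44.3] rot [0.  0.  0.1] shift [ 0.  -0.4 24.5] F [ 0.7 -0.7 -0.7] open 20.6 t 4.425
108 [234.94444444 228.86111111]
36 [253.77777778 226.        ]
```

View pics/g2.png

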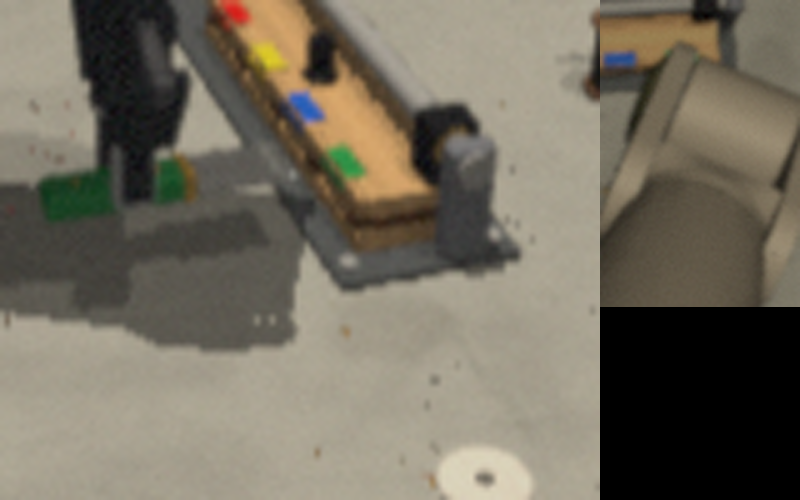

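Call:
arm_command(plan="0 0 12 0 0 0; 0 0 12 0 0 0; 10 0 0 0 0 0; 10 0 0 0 0 0; 8 0 0 0 0 0; 7 0 0 0 0 0; 0 0 0 0 0 0")

```text
time_s: 5.4
eef_pos: [536.5, -81.9, 20.3]
ee_rot: [0.999, 0.033, 0.0, 0.0]
force: [-0.8, 0.4, -1.0]
opening: 20.9
grip_force: 39.4
```

```bash
python3 - <<'E'
from h import *
go(608.9-33*.998,-77.1-33*.066,19.8,3.8)
s=snap("side")
save(s,"g3.png",(220,190,340,290),5)
E
```

```text
pos [536.5 -81.9  20.3] rot [ 0. -0. -0.] shift [39.5  0.   0.5] F [-0.8  0.4 -1. ] open 20.9 t 5.4
```

View pics/g3.png

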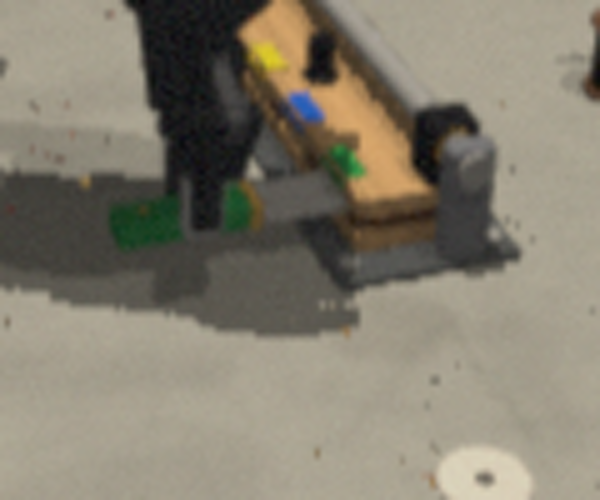

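Blade tip is in the green slot's mouth (crop ~340,195) without force; push on.

Call:
arm_command(plan="8 0 0 0 0 0; 8 0 0 0 0 0; 8 0 0 0 0 0; 6 0 0 0 0 0; 4 0 0 0 0 0; 0 0 0 0 0 0")

```text
time_s: 6.2
eef_pos: [570.2, -79.7, 20.2]
ee_rot: [0.999, 0.033, -0.0, -0.0]
force: [-0.1, -0.3, -0.4]
opening: 20.7
grip_force: 39.4
```

Call:
arm_command(plan="2 0 0 0 0 0; 2 0 0 0 0 0; 2 0 0 0 0 0; 1 0 0 0 0 0; 0 0 0 0 0 0")

```text
time_s: 6.82
eef_pos: [577.1, -79.2, 20.3]
ee_rot: [0.999, 0.033, -0.0, -0.0]
force: [1.0, -0.9, -0.3]
opening: 20.5
grip_force: 39.4
```

Call:
arm_command(plan="1 0 0 0 0 0; 1 0 0 0 0 0; 1 0 0 0 0 0; 0 0 0 0 0 0")

```text
time_s: 7.32
eef_pos: [578.1, -79.1, 20.0]
ee_rot: [0.999, 0.033, -0.003, -0.0]
force: [-11.6, -2.0, 5.1]
opening: 20.8
grip_force: 40.1
```

```bash
python3 - <<'E'
from h import *
go(608.9-33*.998,-77.1-33*.066,19.8,3.8)
s=snap("side")
save(s,"g4.png",(240,200,320,260),7)
E
```

```text
pos [578.1 -79.1  20. ] rot [-0.   0.3 -0. ] shift [-2.1  0.   0.2] F [-11.6  -2.    5.1] open 20.8 t 7.325
```

View pics/g4.png

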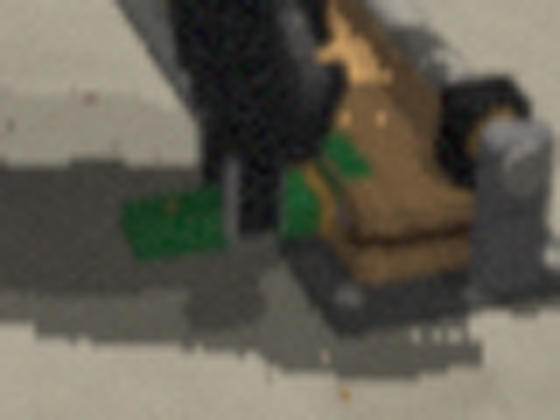

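Collar meets the face (contact 12 N). Release and rise.

Call:
arm_command(plan="-1.5 0 0 0 0 0; 0 0 0 0 0 0; 0 0 0 0 0 0")

```text
time_s: 7.75
eef_pos: [578.0, -79.1, 20.1]
ee_rot: [0.999, 0.033, -0.001, -0.0]
force: [-6.0, -1.0, 1.2]
opening: 20.7
grip_force: 39.6
```

Call:
arm_command(plan="0 0 0 0 0 0; 0 0 0 0 0 0; 0 0 0 0 0 0; 0 0 -10 0 0 0; 0 0 -30 0 0 0; 0 0 -40 0 0 0; -30 0 -20 0 0 0; 0 0 0 0 0 0", grip=0.5)

```text
time_s: 8.75
eef_pos: [548.5, -81.3, 122.6]
ee_rot: [0.999, 0.033, 0.002, 0.001]
force: [1.1, 0.3, -1.0]
opening: 42.6
grip_force: 0.0
```

```bash
python3 - <<'E'
from h import *
# blue knife: re-measure in case it was knocked
t=snap("top")
for c in("yellow","blue"):
  for ar,ce,p in blobs(t,c,s=90):
    if ar>60: print(c,ar,ce.round(1))
ctr=np.array([429.3,222.5]);a=np.radians(22);p=ctr+5*np.array([np.cos(a),np.sin(a)])
print(p);go(p[0],p[1],75,22)
E
```

```text
yellow 66 [250.7 170.4]
yellow 414 [ 47.3 202.5]
yellow 225 [151.  224.1]
yellow 175 [270.4 282. ]
yellow 144 [303.  365.3]
blue 163 [186.4 234.3]
blue 86 [230.4 247. ]
[433.93591927 224.37303297]
pos [548.8 -81.2 121.5] rot [  0.1  -0.1 -18.2] shift [   8.  -326.4   46.5] F [ 0.3 -1.  -0.6] open 42.6 t 8.8
```

Call:
arm_command(plan="0 0 0 0 0 -9; 0 0 0 0 0 -9; 1 -41 5 0 0 0; 1 -41 5 0 0 0; 1 -41 5 0 0 0; 1 -41 5 0 0 0; 1 -41 6 0 0 0; 1 -41 6 0 0 0; 1 -40 7 0 0 0; 1 -40 7 0 0 0", grip=0.6)

```text
time_s: 10.05
eef_pos: [434.9, 226.1, 73.6]
ee_rot: [0.982, 0.189, -0.0, -0.0]
force: [0.8, 0.4, 0.7]
opening: 51.3
grip_force: 0.0
```

Call:
arm_command(plan="0 0 0 0 0 0; 0 0 0 0 0 0")

```text
time_s: 10.3
eef_pos: [435.6, 224.4, 74.1]
ee_rot: [0.982, 0.189, -0.0, 0.0]
force: [-0.1, -0.4, -0.4]
opening: 51.7
grip_force: 0.0
```

```bash
python3 - <<'E'
from h import *
go(433.9,224.4,5,22)
E
```

```text
pos [435.6 224.4  74.1] rot [ 0.   0.  -0.2] shift [-1.5 -0.6 69.1] F [-0.1 -0.4 -0.4] open 51.7 t 10.3
```

Call:
arm_command(plan="-1 0 24 0 0 0; 0 0 24 0 0 0; 0 0 15 0 0 0; 0 0 5.5 0 0 0; 0 0 0 0 0 0; 0 0 0 0 0 0")

```text
time_s: 11.05
eef_pos: [434.7, 224.3, 6.4]
ee_rot: [0.982, 0.189, 0.001, -0.0]
force: [0.6, 0.4, -0.0]
opening: 51.6
grip_force: 0.0
```

Call:
arm_command(plan="0 0 0 0 0 0; 0 0 0 0 0 0; 0 0 0 0 0 0; 0 0 0 0 0 0; 0 0 0 0 0 0; 0 0 0 0 0 0", grip=0.1)

```text
time_s: 11.8
eef_pos: [434.5, 224.3, 6.3]
ee_rot: [0.982, 0.189, 0.0, -0.0]
force: [-1.0, -0.0, 6.0]
opening: 20.9
grip_force: 39.9
```

Call:
arm_command(plan="0 0 -10 0 0 0; 0 0 -20 0 0 0; 0 0 -25 0 0 9; 0 0 0 0 0 9; 0 0 0 0 0 0")

```text
time_s: 12.42
eef_pos: [434.2, 224.2, 61.2]
ee_rot: [0.999, 0.034, 0.0, -0.0]
force: [-0.1, -0.4, -1.1]
opening: 20.9
grip_force: 39.3
```

```bash
python3 - <<'E'
from h import *
go(605-108*.998,-19.2-108*.066,45,3.8)
E
```

```text
pos [434.2 224.2  61.2] rot [-0.  -0.   0.1] shift [ 46.3 254.2  16.2] F [-0.1 -0.4 -1.1] open 20.9 t 12.425
```

Call:
arm_command(plan="8 42 2 0 0 0; 8 42 2 0 0 0; 8 42 2 0 0 0; 8 42 2 0 0 0; 7 43 2 0 0 0; 7 43 2 0 0 0; 0 0 2 0 0 0; 0 0 2 0 0 0; 0 0 0 0 0 0")

```text
time_s: 13.55
eef_pos: [496.4, -25.2, 44.6]
ee_rot: [0.999, 0.034, -0.0, -0.0]
force: [-0.3, 0.4, -0.5]
opening: 20.4
grip_force: 39.4
```

```bash
python3 - <<'E'
from h import *
go(605-72*.998,-19.2-72*.066,20.5,3.8)
E
```

```text
pos [496.4 -25.2  44.6] rot [-0.   0.   0.1] shift [36.8  1.2 24.1] F [-0.3  0.4 -0.5] open 20.4 t 13.55
```

Call:
arm_command(plan="0 1 12 0 0 0; 0 0 12 0 0 0; 0 0 0 0 0 0; 10 0 0 0 0 0; 10 0 0 0 0 0; 9 0 0 0 0 0; 8 0 0 0 0 0; 0 0 0 0 0 0")

```text
time_s: 14.55
eef_pos: [534.2, -24.7, 20.7]
ee_rot: [0.999, 0.033, 0.0, 0.0]
force: [-0.3, 0.1, -0.5]
opening: 20.8
grip_force: 39.4
```

Call:
arm_command(plan="8 0 0 0 0 0; 8 0 0 0 0 0; 8 0 0 0 0 0; 6 0 0 0 0 0; 4 0 0 0 0 0; 2 0 0 0 0 0; 0 0 0 0 0 0")

```text
time_s: 15.42
eef_pos: [569.7, -22.4, 20.8]
ee_rot: [0.999, 0.033, -0.0, -0.0]
force: [1.2, 0.0, -0.4]
opening: 20.6
grip_force: 39.4
```

Call:
arm_command(plan="1 0 0 0 0 0; 1 0 0 0 0 0; 1 0 0 0 0 0; 1 0 0 0 0 0; 0 0 0 0 0 0")

```text
time_s: 16.05
eef_pos: [572.8, -22.2, 20.6]
ee_rot: [0.999, 0.033, -0.001, -0.0]
force: [-5.6, -0.5, 1.3]
opening: 20.7
grip_force: 39.8
```

Call:
arm_command(plan="1 0 0 0 0 0; 0 0 0 0 0 0; -1.5 0 0 0 0 0; 0 0 0 0 0 0")

```text
time_s: 16.55
eef_pos: [572.7, -22.1, 20.6]
ee_rot: [0.999, 0.033, -0.001, -0.0]
force: [-4.0, -0.5, 0.1]
opening: 20.7
grip_force: 39.5
```

Call:
arm_command(plan="0 0 0 0 0 0; 0 0 0 0 0 0; 0 0 0 0 0 0; 0 0 -10 0 0 0; 0 0 -30 0 0 0; 0 0 -40 0 0 0; -20 0 -20 0 0 0; 0 0 0 0 0 0", grip=0.45)

```text
time_s: 17.55
eef_pos: [553.5, -23.6, 122.8]
ee_rot: [0.999, 0.033, 0.002, 0.0]
force: [0.1, 0.3, 0.4]
opening: 38.5
grip_force: 0.0
```

```bash
python3 - <<'E'
from h import *
t=snap("top")
for c in("yellow","green","blue"):
  for ar,ce,p in blobs(t,c,s=90):
    if ar>20: print(c,ar,ce.round(1))
a=np.radians(6.2);p=np.array([454.4,324.2])+5*np.array([np.cos(a),np.sin(a)])
print(p);go(p[0],p[1],75,6.2)
E
```

```text
yellow 428 [ 47.7 202.7]
yellow 225 [151.  224.1]
yellow 182 [247.9 284. ]
yellow 192 [285.1 364.6]
yellow 29 [ 26.8 348.8]
blue 48 [ 34.1 249. ]
blue 29 [ 48.3 247.9]
[459.37075482 324.73999678]
pos [553.5 -23.5 121.5] rot [ 0.  -0.1 -2.4] shift [ -56.  -356.4   46.5] F [-0.1  0.  -0.9] open 38.4 t 17.6
```

Call:
arm_command(plan="0 0 0 0 0 -2.4; -6 -40 5 0 0 0; -6 -40 5 0 0 0; -6 -40 5 0 0 0; -6 -40 5 0 0 0; -6 -40 5 0 0 0; -6 -40 5 0 0 0; -6 -40 5 0 0 0; -7 -40 5 0 0 0; -7 -36 6 0 0 0", grip=0.6)

```text
time_s: 18.85
eef_pos: [458.8, 326.0, 73.5]
ee_rot: [0.999, 0.054, -0.001, 0.0]
force: [0.2, -1.0, -0.2]
opening: 51.3
grip_force: 0.0
```

Call:
arm_command(plan="0 0 0 0 0 0; 0 0 0 0 0 0")

```text
time_s: 19.1
eef_pos: [459.5, 324.0, 74.2]
ee_rot: [0.999, 0.054, -0.0, 0.0]
force: [-0.7, -0.7, 0.2]
opening: 51.2
grip_force: 0.0
```

```bash
python3 - <<'E'
from h import *
go(459.4,324.7,5.5,6.2)
s=snap("side")
for ar,ce,p in blobs(s,"yellow",s=90):
    if ar>20: print(ar,ce.round(1))
save(s,"y1.png",(165,140,325,260),4)
E
```

```text
pos [459.5 324.   74.2] rot [ 0.  0. -0.] shift [-0.  -0.7 68.7] F [-0.7 -0.7  0.2] open 51.2 t 19.1
2926 [ 96.7 123.4]
68 [ 10.9 139.9]
117 [206.4 174.5]
31 [272.6 201.1]
46 [450.  377.3]
```

View pics/y1.png

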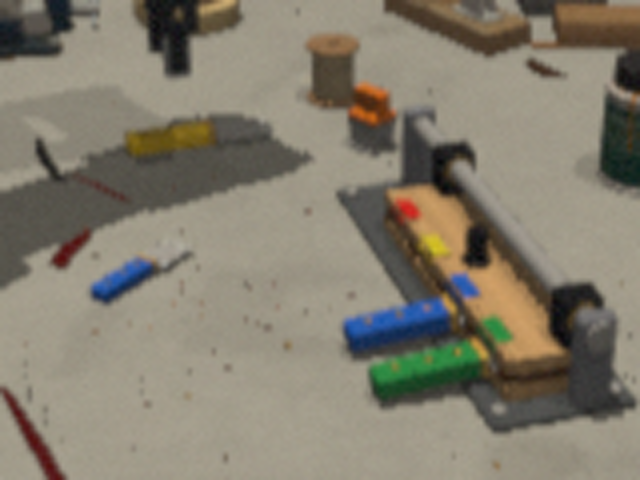

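Blue and green are home (handles at crop ~400,325 and 430,365, collars at the face); yellow undisturbed. Grip yellow.

Call:
arm_command(plan="0 -1 24 0 0 0; 0 0 24 0 0 0; 0 0 15 0 0 0; 0 0 5.5 0 0 0; 0 0 0 0 0 0; 0 0 0 0 0 0")

```text
time_s: 19.9
eef_pos: [459.7, 325.6, 7.1]
ee_rot: [0.999, 0.054, 0.001, -0.0]
force: [0.1, -0.0, 0.0]
opening: 51.6
grip_force: 0.0
```

Call:
arm_command(plan="0 0 0 0 0 0; 0 0 0 0 0 0; 0 0 0 0 0 0; 0 0 0 0 0 0; 0 0 0 0 0 0; 0 0 0 0 0 0", grip=0.1)

```text
time_s: 20.65
eef_pos: [459.5, 325.6, 6.9]
ee_rot: [0.999, 0.054, 0.0, -0.0]
force: [-0.6, -1.1, 5.5]
opening: 20.9
grip_force: 39.8
```

Call:
arm_command(plan="0 0 -10 0 0 0; 0 0 -20 0 0 0; 0 0 -25 0 0 2.4; 0 0 0 0 0 0; 0 0 0 0 0 0")

```text
time_s: 21.28
eef_pos: [458.7, 325.2, 60.5]
ee_rot: [0.999, 0.033, -0.001, 0.0]
force: [0.1, -0.5, -2.0]
opening: 20.7
grip_force: 39.3
```

```bash
python3 - <<'E'
from h import *
go(601.2-110*.998,38.6-110*.066,45,3.8)
E
```

```text
pos [458.7 325.2  60.5] rot [0.  0.1 0. ] shift [ 13.2 295.4  15.5] F [ 0.1 -0.5 -2. ] open 20.7 t 21.275
```

Call:
arm_command(plan="2 42 2 0 0 0; 2 42 2 0 0 0; 2 42 2 0 0 0; 2 42 2 0 0 0; 2 42 2 0 0 0; 2 42 2 0 0 0; 1 43 2 0 0 0; 0 0 2 0 0 0; 0 0 0 0 0 0")

```text
time_s: 22.4
eef_pos: [490.9, 32.4, 44.5]
ee_rot: [0.999, 0.033, -0.001, -0.0]
force: [0.7, 0.4, -1.7]
opening: 20.5
grip_force: 39.5
```

```bash
python3 - <<'E'
from h import *
go(601.2-72*.998,38.6-72*.066,21,3.8)
E
```

```text
pos [490.9  32.4  44.5] rot [-0.   0.1 -0. ] shift [38.5  1.1 23.5] F [ 0.7  0.4 -1.7] open 20.5 t 22.4
```

Call:
arm_command(plan="0 1 12 0 0 0; 0 0 11.5 0 0 0; 0 0 0 0 0 0; 10 0 0 0 0 0; 10 0 0 0 0 0; 10 0 0 0 0 0; 9 0 0 0 0 0; 0 0 0 0 0 0")

```text
time_s: 23.4
eef_pos: [531.1, 33.5, 21.8]
ee_rot: [0.999, 0.033, 0.0, 0.0]
force: [-0.3, 0.8, -1.3]
opening: 20.5
grip_force: 39.5
```

Call:
arm_command(plan="8 0 0 0 0 0; 8 0 0 0 0 0; 8 0 0 0 0 0; 6 0 0 0 0 0; 4 0 0 0 0 0; 2 0 0 0 0 0; 0 0 0 0 0 0")

```text
time_s: 24.28
eef_pos: [566.4, 35.9, 21.7]
ee_rot: [0.999, 0.033, -0.0, -0.0]
force: [-0.3, -0.7, 0.2]
opening: 20.6
grip_force: 39.5
```

Call:
arm_command(plan="1 0 0 0 0 0; 1 0 0 0 0 0; 1 0 0 0 0 0; 1 0 0 0 0 0; 0 0 0 0 0 0")

```text
time_s: 24.9
eef_pos: [568.0, 36.0, 21.4]
ee_rot: [0.999, 0.033, -0.003, -0.0]
force: [-13.8, -2.1, 5.9]
opening: 21.1
grip_force: 40.4
```

Call:
arm_command(plan="-2 0 0 0 0 0; 0 0 0 0 0 0; 0 0 0 0 0 0")

```text
time_s: 25.28
eef_pos: [567.8, 36.0, 21.5]
ee_rot: [0.999, 0.033, -0.001, -0.0]
force: [-5.0, -0.8, 0.1]
opening: 20.7
grip_force: 39.6
```

Call:
arm_command(plan="0 0 0 0 0 0; 0 0 0 0 0 0; 0 0 0 0 0 0; 0 0 -10 0 0 0; 0 0 -30 0 0 0; 0 0 -40 0 0 0; -40 -20 -20 0 0 0; -40 -40 0 0 0 0; -40 -40 0 0 0 0; 0 -40 0 0 0 0", grip=0.45)

```text
time_s: 26.52
eef_pos: [437.4, 168.8, 122.7]
ee_rot: [0.999, 0.033, 0.0, -0.0]
force: [0.5, -0.1, -0.3]
opening: 38.5
grip_force: 0.0
```

```bash
python3 - <<'E'
from h import *
t=snap("top");s=snap("side");np.save("t1.npy",t);np.save("s1.npy",s)
a=cv2.resize(t[140:220,140:330],(760,320),interpolation=cv2.INTER_CUBIC)
b=cv2.resize(s[155:255,230:330],(280,280),interpolation=cv2.INTER_CUBIC)
o=np.zeros((600,760,3),np.uint8);o[:320]=a;o[320:,:280]=b;save(o,"all.png")
for n,im in(("top",t),("side",s)):
 for c in("yellow","blue","green"):
  for ar,ce,p in blobs(im,c,s=90):
    if 15<ar<350: print(n,c,ar,ce.round(1))
# clip orientation: tab top faces at z
m=mask(t,"orange");m[:150]=0;m[180:]=0;m[:,:150]=0;m[:,182:]=0
w=plane("top",np.argwhere(m>0)[:,::-1],44)[:,:2];mm=w.mean(0);ev,V=np.linalg.eigh(np.cov((w-mm).T));print("clip",mm,np.sqrt(12*ev),V[:,1])
print(np.degrees(np.arctan2(V[1,1],V[0,1])))
g=cv2.cvtColor(t,cv2.COLOR_RGB2HSV)
print(t[155:176,155:178].max(2))
go(455,100,120,3.8)
E
```

```text
top yellow 295 [251.8 182.9]
top yellow 31 [290.7 171.7]
top yellow 83 [214.6 211. ]
top yellow 21 [ 28.7 300.6]
top yellow 21 [ 22.7 355.7]
top yellow 241 [174.  360.5]
top blue 27 [271. 169.]
top blue 167 [272.2 186.9]
top blue 88 [230.5 247.2]
top blue 42 [ 32.2 248.1]
top green 27 [291. 168.]
top green 157 [292.  185.7]
side yellow 84 [ 13.  137.9]
side yellow 31 [ 25.5 138. ]
side yellow 30 [272.7 201.1]
side yellow 209 [257.4 209.9]
side yellow 48 [450.4 377.6]
side blue 76 [194.8 209.8]
side blue 19 [280.5 210.9]
side blue 215 [263.8 220.7]
side green 21 [288.8 222. ]
side green 224 [271.  232.2]
clip [621.22300963 284.67404079] [30.8639475  33.01492722] [-0.01683937  0.99985821]
90.96487032228451
[[124 123 119 119 121 119 121 121 121 122 125 121 122 123 121 124 123 121
  127 125 124 124 124]
 [125 122 121 121 122 120 123 123 123 123 123 122 125 122 125 123 123 124
  124 123 125 129 126]
 [122 126 125 125 122 122 124 124 122 123 123 127 126 123 124 125 121 124
  124 125 126 123 126]
 [125 124 124 125 124 125 124 123 122 124 127 130 127 118 116 118 121 123
  124 125 122 125 125
[... 1057 characters left out ...]
27 128 130]
 [124 127 123 119 112 109 114 134 141 131 115  96  72  58  59  69  81  93
  109 123 129 128 130]
 [124 125 122 117 109 109 111 117 117 104  80  68  60  67  77  94 108 114
  124 126 128 131 127]
 [125 126 124 117 113 113 108 108 101  88  68  68  77  92 104 111 120 122
  127 126 127 129 129]
 [122 125 124 124 118 112 110 105 100  93  82  82  97 112 123 122 126 125
  126 127 127 127 128]
 [124 124 125 124 124 118 116 111 110 107 101 106 117 124 127 129 127 127
  127 124 128 128 125]
 [125 126 126 124 122 122 120 119 116 117 121 120 127 128 127 128 128 129
  126 126 129 124 125]]
pos [438.9 170.4 122.8] rot [-0.  -0.1  0.2] shift [11.4 71.3  2.8] F [ 0.8 -1.   0.8] open 38.6 t 26.625
```

View pics/all.png

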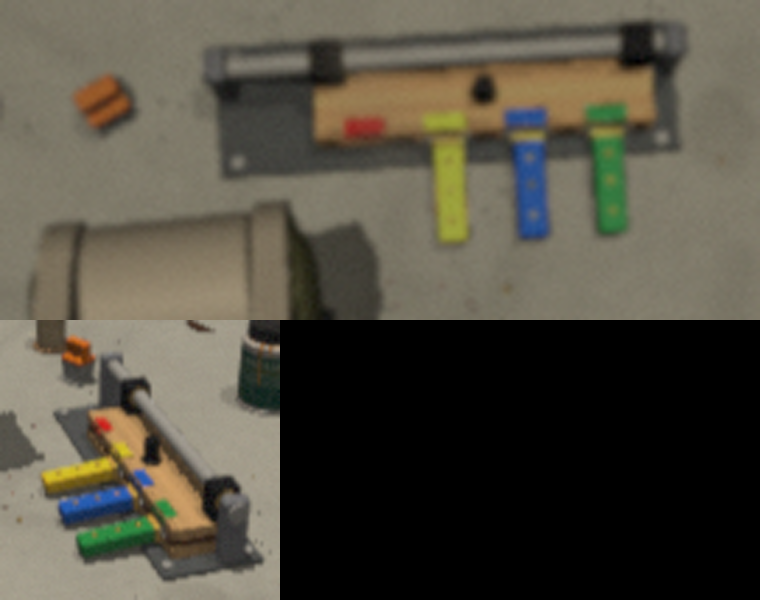

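```bash
python3 - <<'E'
from h import *
go(628,11.3,110,3.8)
E
```

```text
pos [438.9 170.4 122.8] rot [-0.  -0.1  0.2] shift [178.1 171.3  12.8] F [ 0.8 -1.   0.8] open 38.6 t 26.625
```

Call:
arm_command(plan="30 29 2 0 0 0; 30 29 2 0 0 0; 30 29 2 0 0 0; 30 28 2 0 0 0; 29 28 2 0 0 0; 29 28 2 0 0 0; 0 0 0 0 0 0; 0 0 0 0 0 0", grip=0.5)

```text
time_s: 27.62
eef_pos: [628.0, 8.7, 109.9]
ee_rot: [0.999, 0.033, -0.0, -0.0]
force: [0.6, 0.9, -0.0]
opening: 43.2
grip_force: 0.0
```

```bash
python3 - <<'E'
from h import *
go(628,11.3,45,3.8)
E
```

```text
pos [628.    8.7 109.9] rot [-0.  0. -0.] shift [ 0.2 -2.6 64.9] F [ 0.6  0.9 -0. ] open 43.2 t 27.625
```

Call:
arm_command(plan="0 -2.5 20 0 0 0; 0 0 20 0 0 0; 0 0 14 0 0 0; 0 0 9 0 0 0; 0 0 0 0 0 0")

```text
time_s: 28.25
eef_pos: [628.0, 11.5, 46.6]
ee_rot: [0.999, 0.033, -0.0, -0.0]
force: [0.2, -0.3, -0.3]
opening: 42.6
grip_force: 0.0
```

Call:
arm_command(plan="0 0 0 0 0 0; 0 0 0 0 0 0; 0 0 0 0 0 0; 0 0 0 0 0 0; 0 0 0 0 0 0", grip=0.1, squeeze=20)

```text
time_s: 28.88
eef_pos: [628.6, 11.4, 47.5]
ee_rot: [0.999, 0.033, 0.001, 0.0]
force: [-0.7, 1.1, 5.6]
opening: 14.4
grip_force: 19.7
```

Call:
arm_command(plan="0 -5 0 0 0 0; 0 -8 0 0 0 0; 0 -8 0 0 0 0; 0 -8 0 0 0 0; 0 -6 0 0 0 0; 0 -3 0 0 0 0; 0 0 0 0 0 0")

```text
time_s: 29.75
eef_pos: [625.9, 48.9, 47.6]
ee_rot: [0.999, 0.033, 0.0, 0.0]
force: [-2.2, -1.1, 6.8]
opening: 14.2
grip_force: 19.9
```

Call:
arm_command(plan="0 -2 0 0 0 0; 0 -2 0 0 0 0; 0 -2 0 0 0 0; 0 0 0 0 0 0; 0 0 0 0 0 0")

```text
time_s: 30.38
eef_pos: [625.5, 54.6, 47.6]
ee_rot: [0.999, 0.033, 0.0, 0.001]
force: [-2.4, -4.1, 5.5]
opening: 14.1
grip_force: 19.9
```

Call:
arm_command(plan="0 -2 0 0 0 0; 0 -2 0 0 0 0; 0 -2 0 0 0 0; 0 0 0 0 0 0; 0 0 0 0 0 0")

```text
time_s: 31.0
eef_pos: [625.1, 60.6, 47.6]
ee_rot: [0.999, 0.033, 0.0, 0.001]
force: [-2.9, -2.7, 6.7]
opening: 14.2
grip_force: 19.9
```

Call:
arm_command(plan="0 -2 0 0 0 0; 0 -2 0 0 0 0; 0 0 0 0 0 0; 0 0 0 0 0 0")

```text
time_s: 31.5
eef_pos: [624.9, 64.6, 47.6]
ee_rot: [0.999, 0.033, 0.0, 0.001]
force: [-3.1, -2.5, 6.3]
opening: 14.0
grip_force: 20.0
```

Call:
arm_command(plan="0 -2 0 0 0 0; 0 -2 0 0 0 0; 0 0 0 0 0 0; 0 0 0 0 0 0")

```text
time_s: 32.0
eef_pos: [624.6, 68.6, 47.6]
ee_rot: [0.999, 0.033, 0.0, 0.001]
force: [-3.9, -2.5, 6.6]
opening: 14.3
grip_force: 20.0
```

Call:
arm_command(plan="0 -1 0 0 0 0; 0 -1 0 0 0 0; 0 0 0 0 0 0; 0 0 0 0 0 0")

```text
time_s: 32.5
eef_pos: [624.5, 68.8, 47.6]
ee_rot: [0.999, 0.033, 0.0, 0.002]
force: [-3.5, -10.7, 6.4]
opening: 14.0
grip_force: 20.1
```

Call:
arm_command(plan="0 1.5 0 0 0 0; 0 0 0 0 0 0; 0 0 0 0 0 0; 0 0 0 0 0 0; 0 0 -10 0 0 0; 0 0 -30 0 0 0; 0 0 -40 0 0 0; -50 0 -30 0 0 0; -50 0 0 0 0 0; -50 -20 0 0 0 0", grip=0.5)

```text
time_s: 33.75
eef_pos: [472.1, 79.4, 157.7]
ee_rot: [0.999, 0.032, 0.001, 0.0]
force: [0.6, 0.6, 0.7]
opening: 42.6
grip_force: 0.0
```

Call:
arm_command(plan="0 -40 0 0 0 0; 0 -40 0 0 0 0; 0 0 0 0 0 -10.5; 0 0 0 0 0 -10.5; 0 0 0 0 0 -10.5; 0 0 0 0 0 -10.5; 0 0 0 0 0 -10.5; 0 0 0 0 0 -10.5; 0 0 0 0 0 -10.5; 0 0 0 0 0 -10.5")

```text
time_s: 35.0
eef_pos: [468.2, 159.7, 157.6]
ee_rot: [0.719, 0.695, 0.0, 0.0]
force: [-0.1, -0.2, -0.2]
opening: 42.6
grip_force: 0.0
```

```bash
python3 - <<'E'
from h import *
t=snap("top");s=snap("side");np.save("t2.npy",t);np.save("s2.npy",s)
f=8
a=cv2.resize(t[150:180,145:185],None,fx=f,fy=f,interpolation=cv2.INTER_CUBIC)
b=cv2.resize(s[150:190,240:276],None,fx=f,fy=f,interpolation=cv2.INTER_CUBIC)
c=cv2.resize(t[140:210,200:330],None,fx=5.5,fy=5.5,interpolation=cv2.INTER_CUBIC)[:270]
o=np.zeros((600,800,3),np.uint8);o[:240,:320]=a;o[:320,330:330+288]=b;o[325:595,:715]=c;save(o,"clip.png")
go(621,285,120,118)
for n,im,(x0,y0,x1,y1) in(("top",t,(145,150,185,180)),("side",s,(240,150,276,190))):
  up=cv2.resize(im[y0:y1,x0:x1],None,fx=f,fy=f,interpolation=cv2.INTER_CUBIC)
  for v in(125,140) if n=="top" else (170,200):
    for ar,ce,p in blobs(up,"orange",amin=200,s=140,v=v):
      q=(p+.5)/f-.5+[x0,y0]
      print(n,v,ar,q.mean(0).round(2))
      if n=="top":
        w=plane("top",q,54)[:,:2];ev,V=np.linalg.eigh(np.cov((w-w.mean(0)).T));print(w.mean(0).round(1),np.sqrt(12*ev).round(1),np.degrees(np.arctan2(V[1,1],V[0,1])))
E
```

```text
pos [468.2 159.7 157.5] rot [  0.1   0.  -30.2] shift [ 38.9 193.7  37.5] F [ 0.   1.1 -0.1] open 42.6 t 35.1
top 125 2613 [163.37 162.65]
[625.3 287.9] [11.9 28.2] 123.3335688473345
top 125 1452 [166.52 167.49]
[611.2 278.2] [ 6.6 28.7] 122.08187387353084
top 140 1987 [163.09 162.65]
[625.3 288.7] [ 9.9 26.5] 121.29089951958781
top 140 672 [166.56 167.45]
[611.4 278.1] [ 3.6 25.3] 121.91047785611686
side 170 728 [257.69 162.11]
side 170 510 [255.6  168.18]
side 170 606 [261.49 183.11]
```

View pics/clip.png

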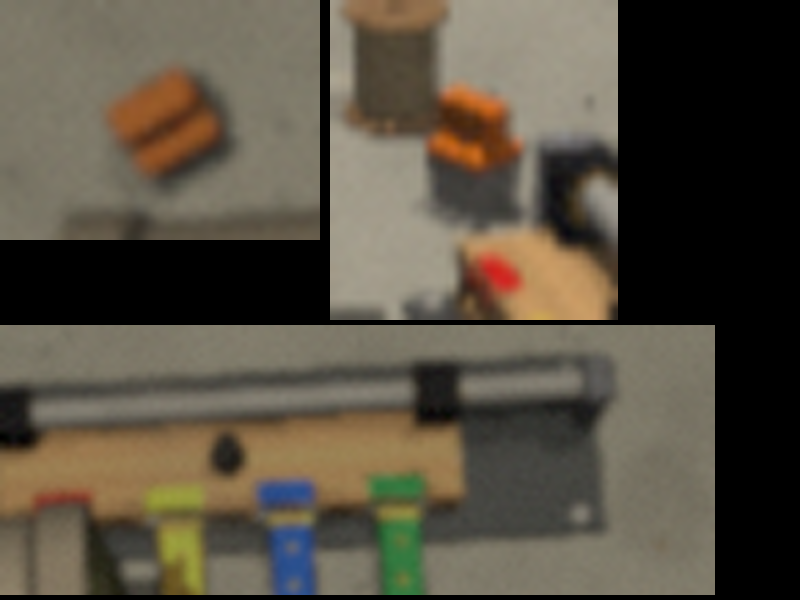

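```bash
python3 - <<'E'
from h import *
print(tri([257.69,162.11],[163.3,162.65]))
print("saddle",plane("top",[166.54,167.47],34))
t=np.load("t2.npy")
for u in(225,240,255,270,290,295,300):
  col=t[140:170,u].max(1).astype(float);
  r=np.arange(140,170);seg=col[4:18];rr=r[4:18];wt=np.clip(seg-105,0,None);v=(wt*rr).sum()/wt.sum()
  P=plane("top",[u,v],66)[0];
  d=(P[:2]-[626.7,68.8]);c,sn=np.cos(np.radians(3.8)),np.sin(np.radians(3.8))
  print(u,round(v,2),P.round(1),"rack xy from knob",round(d@[c,sn],1),round(d@[-sn,c],1), col[6:16].astype(int))
print(t[152,276:312].max(1))
P=plane("top",[283.6,151.8],62)[0];d=P[:2]-[626.7,68.8];print("bearing",P,d@[-sn,c])
print(t[168,276:296].max(1))
P=plane("top",[283.8,168],38)[0];d=P[:2]-[626.7,68.8];print("tray end",P,d@[-sn,c])
go(624.5,286.5,85,121.5)
E
```

```text
(array([625.1353107 , 288.09976547,  54.11970265]), np.float64(0.2981610580232667))
saddle [[616.04552685 282.52422497  34.        ]]
225 148.83 [664.2 112.2  66. ] rack xy from knob 40.3 40.8 [125 124 119 107  87  81  94 116 126 122]
240 148.06 [666.9  69.7  66. ] rack xy from knob 40.1 -1.7 [127 122 109  83  74  87 111 125 122 106]
255 149.03 [664.4  27.2  66. ] rack xy from knob 34.9 -44.0 [124 115  91  71  84 106 126 125 110  89]
270 151.43 [657.8 -15.3  66. ] rack xy from knob 25.5 -85.9 [111  95  76  78 102 124 129 116  93  88]
290 147.86 [668.9 -71.9  66. ] rack xy from knob 32.8 -143.2 [ 92  74  84 108 126 124 108  87  55  40]
295 149.06 [665.5 -86.   66. ] rack xy from knob 28.5 -157.1 [ 77  74  91 117 130 122 102  75  48  40]
300 148.88 [ 666.2 -100.2   66. ] rack xy from knob 28.2 -171.3 [ 73  78 102 122 130 123  95  64  37  34]
[ 41  26  30  27  31  31  43  75 106 117 117 117 114 113 108 108 108 103
 104 102 101 100  99  97  95  94  92  92  90  78  69  74  85  82  83  92]
bearing [658.2560428  -54.01283877  62.        ] -124.6341728890278
[113 112 141 149 153 156 152 138 102  75  70  68  74  71  70  71  71  68
  67  69]
tray end [616.78453739 -56.18534398  38.        ] -124.05342335287465
pos [468.2 159.7 157.5] rot [  0.1   0.  -33.7] shift [ 26.4 199.5  72.5] F [ 0.   1.1 -0.1] open 42.6 t 35.1
```

```bash
python3 - <<'E'
from h import *
t=np.load("t2.npy").astype(int);s=np.load("s2.npy").astype(int)
for u in(293,297):
  p=t[140:160,u-1:u+2].mean(1);print(u,[(140+i,*x.astype(int)) for i,x in enumerate(p)])
sp=proj("side",[[660.5,-75,60],[661.5,-90,60],[656,-10,60]]);print(sp)
for P in sp[:1]:
  v=int(round(P[1]));print(v,[(u,*s[v,u]) for u in range(int(P[0])-10,int(P[0])+11)])
v=int(round(sp[2][1]));print(v,[(u,*s[v,u]) for u in range(int(sp[2][0])-10,int(sp[2][0])+11)])
E
```

```text
293 [(140, np.int64(127), np.int64(122), np.int64(106)), (141, np.int64(129), np.int64(124), np.int64(106)), (142, np.int64(127), np.int64(122), np.int64(105)), (143, np.int64(126), np.int64(122), np.int64(106)), (144, np.int64(121), np.int64(116), np.int64(101)), (145, np.int64(105), np.int64(102), np.int64(88)), (146, np.int64(82), np.int64(81), np.int64(73)), (147, np.int64(73), np.int64(71), np.int64(66)), (148, np.int64(88), np.int64(85), np.int64(77)), (149, np.int64(113), np.int64(109), np.int64(98)), (150, np.int64(127), np.int64(123), np.int64(111)), (151, np.int64(123), np.int64(120), np.int64(108)), (152, np.int64(105), np.int64(101), np.int64(91)), (153, np.int64(79), np.int64(76), np.int64(68)), (154, np.int64(52), np.int64(52), np.int64(47)), (155, np.int64(40), np.int64(41), np.int64(38)), (156, np.int64(45), np.int64(45), np.int64(41)), (157, np.int64(50), np.int64(52), np.int64(47)), (158, np.int64(53), np.int64(52), np.int64(48)), (159, np.int64(56), np.int64(55), np.int64(52))]
297 [(140, np.int64(126), np.int64(122), np.int64(105)), (141, np.int64(128), np.int64(1
[... 2419 characters left out ...]
int64(45)), (292, np.int64(78), np.int64(71), np.int64(62)), (293, np.int64(91), np.int64(87), np.int64(80)), (294, np.int64(98), np.int64(94), np.int64(88)), (295, np.int64(87), np.int64(85), np.int64(79)), (296, np.int64(80), np.int64(78), np.int64(73)), (297, np.int64(77), np.int64(73), np.int64(69)), (298, np.int64(63), np.int64(62), np.int64(58)), (299, np.int64(52), np.int64(53), np.int64(49)), (300, np.int64(52), np.int64(50), np.int64(47)), (301, np.int64(47), np.int64(44), np.int64(43)), (302, np.int64(48), np.int64(46), np.int64(44)), (303, np.int64(54), np.int64(54), np.int64(48)), (304, np.int64(93), np.int64(88), np.int64(79)), (305, np.int64(145), np.int64(137), np.int64(124))]
```

Call:
arm_command(plan="0 0 0 0 0 -8.5; 0 0 0 0 0 -8.5; 0 0 0 0 0 -8.5; 0 0 0 0 0 -8; 5 40 5 0 0 0; 5 40 15 0 0 0; 5 40 15 0 0 0; 6 40 15 0 0 0; 6 40 15 0 0 0; 0 0 7 0 0 0", grip=0.6)

```text
time_s: 36.35
eef_pos: [625.5, 287.7, 83.1]
ee_rot: [0.492, 0.871, -0.0, -0.0]
force: [0.4, -0.5, 0.4]
opening: 51.4
grip_force: 0.0
```

Call:
arm_command(plan="0 0 0 0 0 0; 0 0 0 0 0 0")

```text
time_s: 36.6
eef_pos: [625.0, 286.1, 86.1]
ee_rot: [0.491, 0.871, 0.0, 0.0]
force: [0.2, 1.0, 0.2]
opening: 51.4
grip_force: 0.0
```

```bash
python3 - <<'E'
from h import *
go(625.2,288.1,36.5,121.5)
E
```

```text
pos [625.  286.1  86.1] rot [ 0.1  0.  -0.3] shift [ 1.6  1.2 49.6] F [0.2 1.  0.2] open 51.4 t 36.6
```

Call:
arm_command(plan="1.5 1 18 0 0 0; 0 0 18 0 0 0; 0 0 9 0 0 0; 0 0 3 0 0 0; 0 0 0 0 0 0; 0 0 0 0 0 0")

```text
time_s: 37.35
eef_pos: [625.4, 288.5, 37.4]
ee_rot: [0.49, 0.872, 0.0, 0.0]
force: [0.0, 0.4, 0.5]
opening: 51.6
grip_force: 0.0
```

Call:
arm_command(plan="0 0 0 0 0 0; 0 0 0 0 0 0; 0 0 0 0 0 0; 0 0 0 0 0 0; 0 0 0 0 0 0; 0 0 0 0 0 0", grip=0.05, squeeze=60)

```text
time_s: 38.1
eef_pos: [625.2, 288.4, 37.1]
ee_rot: [0.49, 0.872, 0.0, 0.0]
force: [-0.2, 0.2, 3.8]
opening: 12.8
grip_force: 61.3
```

Call:
arm_command(plan="0 0 -10 0 0 0; 0 0 -25 0 0 0; 0 0 -35 0 0 9; 0 0 -35 0 0 9; 0 0 0 0 0 9; 0 0 0 0 0 0.5; 0 0 0 0 0 0")

```text
time_s: 38.98
eef_pos: [624.8, 288.3, 141.2]
ee_rot: [0.682, 0.731, -0.001, -0.0]
force: [-0.2, 0.5, -1.1]
opening: 12.3
grip_force: 60.9
```

```bash
python3 - <<'E'
from h import *
go(661.4,-73.3,125,93.8)
E
```

```text
pos [624.8 288.3 141.2] rot [-0.1  0.   0.1] shift [-363.2   12.5   16.2] F [-0.2  0.5 -1.1] open 12.3 t 38.975
```

Call:
arm_command(plan="-40 1 0 0 0 0; -40 1 0 0 0 0; -40 1 0 0 0 0; -40 1 0 0 0 0; -40 1 0 0 0 0; -40 1 0 0 0 0; -40 2 2 0 0 0; -40 2 4 0 0 0; -40 2 5 0 0 0; -3 0.5 5 0 0 0")

```text
time_s: 40.22
eef_pos: [661.3, -75.6, 125.0]
ee_rot: [0.684, 0.73, -0.0, -0.0]
force: [-0.6, 0.5, -1.4]
opening: 12.9
grip_force: 60.9
```

Call:
arm_command(plan="0 0 0 0 0 0; 0 0 0 0 0 0")

```text
time_s: 40.48
eef_pos: [661.5, -71.8, 125.9]
ee_rot: [0.683, 0.731, 0.0, -0.0]
force: [-0.8, 0.1, -0.1]
opening: 12.5
grip_force: 60.9
```

```bash
python3 - <<'E'
from h import *
go(661.4,-73.3,115,93.8)
s=snap("side");np.save("s3.npy",s);save(s,"c1.png",(260,160,340,240),7)
t=snap("top");b=[x for x in blobs(t,"orange",s=130,amin=10) if abs(x[1][0]-295)<30 and abs(x[1][1]-150)<30]
print([(x[0],x[1].round(1)) for x in b])
p=bot.sense()['eef_pos'];print(proj("side",[p+[0,0,10],p-[0,0,37],[661.4,-73.3,68]]).round(1))
E
```

```text
pos [661.5 -71.8 125.9] rot [-0.  -0.   0.1] shift [-1.5 -0.2 10.9] F [-0.8  0.1 -0.1] open 12.5 t 40.475
[]
[[307.  186.1]
 [305.7 202.6]
 [305.3 210. ]]
```

View pics/c1.png

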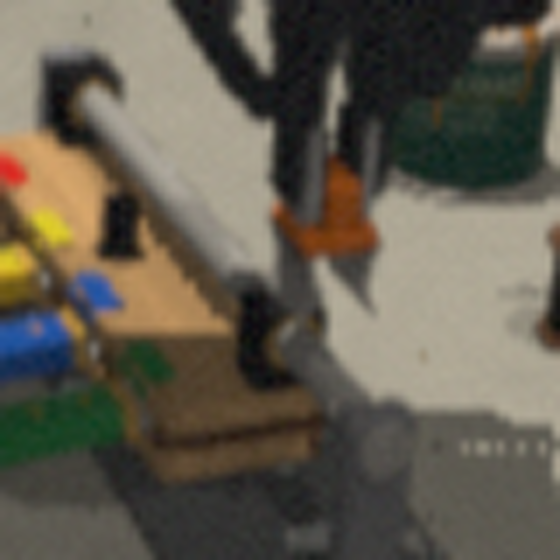

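Call:
arm_command(plan="-1.5 1.3 8 0 0 0; 0 0 8 0 0 0; 0 0 6 0 0 0; 0 0 5 0 0 0; 0 0 0 0 0 0; 0 0 0 0 0 0")

```text
time_s: 41.32
eef_pos: [663.0, -74.5, 99.1]
ee_rot: [0.683, 0.73, 0.0, 0.0]
force: [0.0, -0.2, -0.4]
opening: 12.5
grip_force: 60.9
```

```bash
python3 - <<'E'
from h import *
go(661.4,-73.3,79,93.8);print(bot.sense()['ft_torque'])
s=snap("side");save(s,"c2.png",(270,170,330,230),9)
E
```

```text
pos [663.  -74.5  99.1] rot [ 0.  0. -0.] shift [ 1.3 -1.5 20.1] F [ 0.  -0.2 -0.4] open 12.5 t 41.325
[0.0347374  0.00225092 0.02383452]
```

View pics/c2.png

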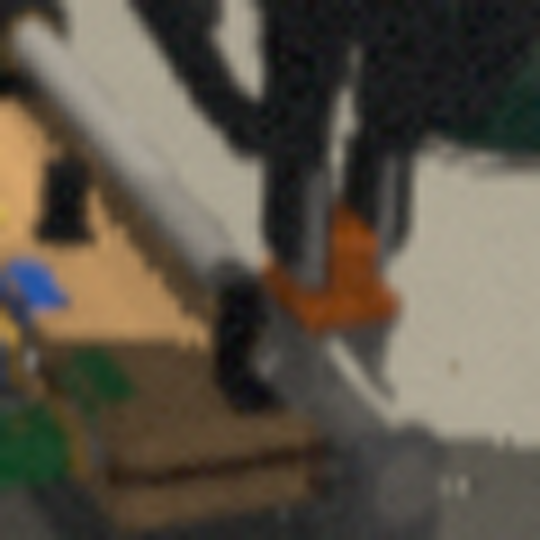

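The feet straddle the rail (arms either side near crop 300,370 and 375,350), clear of the bearing. Press down stepwise.

Call:
arm_command(plan="0 0 3 0 0 0; 0 0 3 0 0 0; 0 0 2 0 0 0; 0 0 0 0 0 0")

```text
time_s: 41.88
eef_pos: [663.0, -74.5, 91.4]
ee_rot: [0.683, 0.73, 0.0, 0.0]
force: [-1.0, 0.2, 3.9]
opening: 12.4
grip_force: 61.5
```

Call:
arm_command(plan="0 0 2 0 0 0; 0 0 2 0 0 0; 0 0 2 0 0 0; 0 0 0 0 0 0")

```text
time_s: 42.38
eef_pos: [662.9, -74.6, 84.8]
ee_rot: [0.683, 0.73, 0.0, 0.0]
force: [0.3, -0.6, 2.1]
opening: 12.4
grip_force: 61.2
```

Call:
arm_command(plan="0 0 2 0 0 0; 0 0 2 0 0 0; 0 0 0 0 0 0")

```text
time_s: 42.75
eef_pos: [662.5, -74.3, 79.8]
ee_rot: [0.683, 0.73, -0.0, -0.001]
force: [1.2, 0.3, -5.2]
opening: 12.5
grip_force: 60.3
```

Call:
arm_command(plan="0 0 2 0 0 0; 0 0 1 0 0 0; 0 0 0 0 0 0")

```text
time_s: 43.12
eef_pos: [662.9, -74.4, 78.6]
ee_rot: [0.683, 0.73, 0.0, 0.0]
force: [-2.6, 1.0, 4.8]
opening: 12.4
grip_force: 61.6
```

Call:
arm_command(plan="0 0 1 0 0 0; 0 0 1 0 0 0; 0 0 0 0 0 0")

```text
time_s: 43.5
eef_pos: [663.0, -74.4, 78.5]
ee_rot: [0.683, 0.73, 0.0, 0.001]
force: [-8.8, 1.1, 17.5]
opening: 12.9
grip_force: 63.3
```

Call:
arm_command(plan="0 0 -1.5 0 0 0; 0 0 0 0 0 0; 0 0 0 0 0 0; 0 0 0 0 0 0", grip=0.45)

```text
time_s: 44.0
eef_pos: [662.8, -74.4, 77.0]
ee_rot: [0.683, 0.73, -0.0, -0.0]
force: [0.4, -0.5, 0.4]
opening: 38.3
grip_force: 0.0
```

Call:
arm_command(plan="0 0 -10 0 0 0; 0 0 -25 0 0 0; 0 0 -35 0 0 0; 0 0 -35 0 0 0; 20 -40 0 0 0 0; 20 -40 0 0 0 0; 20 -40 0 0 0 0; 40 -40 0 0 0 0; 40 -40 0 0 0 0; 0 0 0 0 0 0")

```text
time_s: 45.25
eef_pos: [452.2, 53.9, 183.3]
ee_rot: [0.682, 0.731, 0.0, 0.0]
force: [0.9, -0.6, 0.5]
opening: 38.2
grip_force: 0.0
```

```bash
python3 - <<'E'
from h import *
t=snap("top");s=snap("side")
a=cv2.resize(t[135:215,200:330],(800,492),interpolation=cv2.INTER_CUBIC)[:300]
b=cv2.resize(s[165:245,235:345],(410,298),interpolation=cv2.INTER_CUBIC)
o=np.zeros((600,800,3),np.uint8);o[:300]=a;o[300:598,:410]=b;save(o,"end.png")
T=[x for x in blobs(t,"orange",s=130,amin=10) if abs(x[1][0]-295)<20 and abs(x[1][1]-150)<15]
S=[x for x in blobs(s,"orange",s=130,amin=10) if abs(x[1][0]-305)<20 and abs(x[1][1]-205)<25]
print([(x[0],x[1]) for x in T+S])
if T and S: print(tri(S[0][1],T[0][1]))
E
```

```text
[(np.int32(126), array([291.76190476, 150.14285714])), (np.int32(146), array([305.20547945, 206.40410959]))]
(array([658.80243523, -75.64405016,  80.14007528]), np.float64(1.1876093260964122))
```

View pics/end.png

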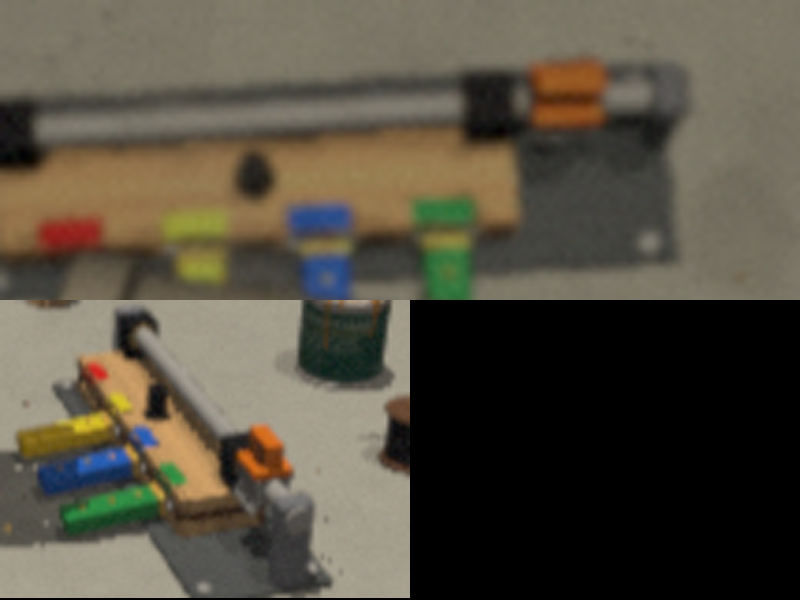

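Clip sits on the rail (top crop ~568,93), about 5 mm behind the tray's end; all three knives stay home and the tray is at its stop. Handing in.

```bash
python3 -c "
from workcell import bot
print(bot.close_job())"
```

```text
the job is handed in; nothing more can be done
None
```

I put the yellow, blue and green knives home in their slots (no red knife was out), slid the tray to its stop and snapped the clip onto the rail about 5 mm behind the tray; the job is handed in, with no verdict shown.

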